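# Bring the polish tin round to the front of the shoe-care turntable

## Robot

A 6-joint arm with a two-finger parallel gripper is mounted at the origin on the work surface. World frame = base frame: x ahead of the robot, y to its left, z up, the work surface at z = 0. Lengths are in mm, angles in rad, forces in N, time in s.
With the tool pointing down it reaches from about 400 to 925 mm from the base axis. Payload 12.5 kg.
Tool frame: the origin (TCP) lies midway between the tips of the shut fingers; the grasp point (between the pads) lies 19 mm behind it; z points along the fingers, y is the line along which they close (so a half turn about z gives the same grasp; the last joint's range is limited). The gripper opens to 95 mm and grips with 3 to 60 N. Pads are 20 mm wide; open, the fingers measure 119 mm over their backs; the gripper's body (75 mm by 180 mm) begins 59 mm behind the grasp point.
Start: joints at [-1.271, 0.491, 1.559, -0, 1.092, -0.106], TCP at [246.746, -574.254, 178.961] pointing down, gripper open.
Joint ranges: [-3.1, 3.1], [-0.84, 2.19], [0.05, 2.79], [-1.13, 4.28], [0.06, 2.93], [-2.69, 2.69]. Speed limits (rad/s): [2.22, 2.22, 2.79, 3.14, 3.14, 3.14].

## Interface

Orientations are given as [roll, pitch, yaw] about the fixed x, y, z axes, in that order (R = Rz(yaw) Ry(pitch) Rx(roll)).
In Python, from cell import state, read_camera, camera_info, env gives the robot as it stands.
- The arm moves only by the tool move_arm, never from a script. Its argument "commands" is a list of rows, each a list of 3 entries, a list of its own where there are three numbers: the shift along the world's x, y, z in cm, then the turn, a rotation vector about the world's x, y, z in degrees, then the opening, from 0 (shut) to 1 (fully open). A call has 1 to 10 rows; each row shifts and turns the commanded pose from where the row before left it; what a row does not reach is not made up. A row lasts 1/10 s, in which the tool goes at most 50 mm and 8.59 degrees, less where a joint would pass 70% of its speed; a pose out of reach is approached as far as the arm can. A call with a gripper value outside its range is refused whole. The fingers move at their own pace and stop on an object; the grip force is fixed at half the most. Time passes only in rows, so rows that do not move let the fingers close. It gives the time, the measured TCP pose, the force, the opening and the grip force at its end, in the units of the state.
- state(): the state, without advancing time (a new reading comes with each control period).
- read_camera(name): name is "side" or "top"; returns the picture (420x560x3 uint8, blue, green, red); there is no depth.
- camera_info(name): a dict with "K" (3x3 intrinsics, pixels), "cam_to_world" (4x4, takes a point from camera to world coordinates). Camera axes: x right, y down, z forward; pixel columns grow to the right and rows downward; lengths in mm; the calibration is good to about 2 mm. A picture is of the moment at which its call begins. camera_info takes no time and is no camera call.
- env.job_done(): hands the job in; it is judged then, once.
The state is a dict: "t": time; "joints": joint angles; "qvel": joint speeds; "tau": joint torques, N m; "eef_pos": TCP position; "tcp_rot": TCP orientation; "ft_force": force on the tool from outside, world axes, zero at the start; "moment": the same for the moment, N m; "opening": opening from 0.0 (shut) to 1.0 (fully open); "grip_force": force on a finger pad.
Only numpy, scipy, OpenCV 4.12 (cv2) and the standard library are available. Lean on these libraries where they do the work, as an engineer would, in place of code of your own. Each camera call takes 0.05 s, during which the arm holds its last target. There are 200 camera calls.

## Task

In the broom cupboard, turn the shoe-care turntable by gently pushing its rim with the fingertips until the lidded aluminium tin stands at the middle of the open front of the wooden caddy, opposite the back fence, and leave it there at rest. Do not grip anything, do not touch the things standing in the turntable's compartments or let them tip or leave it, and leave the things on the worktop beside the caddy where they are.

Things in the scene. Friction and masses are not known exactly. Their poses are not given: they have to be found in the camera images.
- stand: Fixed wooden caddy: square board 360 x 360 mm, 12 mm thick. Origin: centre of its underside (z = 0), on the turntable's axis. Its -x axis points to the open front, roughly towards the robot. A back fence along the +x edge is 78 mm high over the worktop (inner face at x = 168 mm); two side fences, 50 mm high, run only along the rear (x 68 to 168 mm, inner faces at y = +-170 mm).
- turntable: Wooden disc, 289 mm diameter, turning either way without stops about its upright z axis. Origin: on the axis at the disc's underside, 20 mm above the worktop; disc top 10 mm higher. Partitions 26 mm high along the diagonals make four compartments, centred on its +x, +y, -x, -y axes; a pin 40 mm high stands in the middle. Light drag (1 to 1.5 N at the rim) stops it within a few degrees.
- rim: White steel rim wall turning with the disc, same origin and axes: radius 142 mm, 4 mm thick, top 68 mm above the worktop. On each of the +x, +y, -x, -y axes it dips, over 72 mm clear width, to a lip 38 mm above the worktop. Each opening ends left and right in an upright round post, 10 mm thick, 16.8 degrees from its middle: a fingertip lowered into an opening can push a post sideways.
- tin: The lidded aluminium shoe-polish tin: flat and round, 72 mm diameter, 28 mm high, kept in one of the turntable's four compartments, its centre about 72 mm from the axis (68 to 76 mm). Origin: centre of its underside.
- brush: Small wooden shoe brush lying bristles down, 82 x 36 mm (x, y), 38 mm high, kept in one of the turntable's four compartments. Origin: centre of its underside.
- nozzle: Grey plastic vacuum nozzle standing on its flat mouth, 34 x 82 mm (x, y), with an upright round tube, 58 mm high, kept in one of the turntable's four compartments. Origin: centre of its underside.
- stopper: Chrome door stopper, a small round post with a rubber band and domed top, 46 mm diameter, 42 mm high, kept in one of the turntable's four compartments. Origin: centre of its underside.
- grip: Red silicone handle sleeve lying on the worktop left of the caddy, 125 x 34 mm (x, y), 24 mm high. Origin: centre of its underside.
- jar: Small glass jar with a metal cap on the worktop right of the caddy, 56 mm diameter, 55 mm high. Origin: centre of its underside.
- bulb_box: Upright cardboard box on the worktop right of the caddy, 60 x 60 mm, 105 mm high. Origin: centre of its underside.
Not all that is in view belongs to the job. What is shaped like the stopper but orange is not meant.

How it is judged:
By the outcome, as a careful person would: the job done as asked, in the order asked, and still so for the second after the job is handed in, with the robot touching nothing.
It also fails if it takes over 64 s, if anything falls off the work surface, if the arm or the gripper's body presses on something with over 40 N, if the wrist force passes 120 N, or if a joint passes its speed limit or range.

## Working session

There is one attempt and no reset: what is moved stays moved. The work goes in short steps, Python scripts to look and compute and a tool call to move; the robot and the scene stay as the last step left them, time stands still between calls to the robot, and variables do not carry over. Pictures are saved under pics/ and viewed, at most 10 in all, crops included, and the job is handed in when it is done.

Besides the shell and the picture viewer there is one more tool, called after "Request:" as name(argument=value, ...), one argument or row to a line, values as JSON. move_arm: Moves the arm, as the interface text tells. Its arguments: {"type":"object","properties":{"commands":{"type":"array"}},"required":["commands"]}

```bash
mkdir -p pics; python3 - <<'E'
from cell import *
import cv2
for n in("top","side"):
    cv2.imwrite(f"pics/{n}0.png",read_camera(n)); c=camera_info(n); print(c["K"].round(1).tolist(),c["cam_to_world"].round(3).tolist())
print(state())
E
```

```text
[[522.9, 0.0, 288.2], [0.0, 522.9, 210.5], [0.0, 0.0, 1.0]] [[0.024, -0.992, 0.126, 432.699], [-1.0, -0.023, 0.013, -0.259], [-0.01, -0.126, -0.992, 1152.04], [0.0, 0.0, 0.0, 1.0]]
[[485.4, 0.0, 279.9], [0.0, 485.4, 208.4], [0.0, 0.0, 1.0]] [[-0.897, -0.318, 0.308, 215.545], [-0.443, 0.655, -0.612, 758.044], [-0.007, -0.685, -0.728, 934.822], [0.0, 0.0, 0.0, 1.0]]
{'t': 0.1, 'joints': array([-1.27060106e+00,  4.91506675e-01,  1.55935682e+00,  9.36046562e-06,
        1.09172230e+00, -1.05627066e-01]), 'qvel': array([-0.00039172,  0.00041447, -0.00219332, -0.00159586, -0.0001491 ,
        0.00029047]), 'tau': array([ 3.92231683e-03, -6.13622546e+01, -2.58605611e+01,  6.94191246e-02,
        4.70161589e-02, -5.30711679e-05]), 'eef_pos': array([ 246.67037338, -574.00250655,  178.42652479]), 'tcp_rot': array([-3.14060592e+00, -1.12963743e-04,  4.05817960e-01]), 'ft_force': array([1.21519122, 0.02421684, 0.31650956]), 'moment': array([-0.02365792,  0.06556088, -0.00429551]), 'grip_force': 0.0, 'opening': 1.0013661934276383}
```

View pics/top0.png

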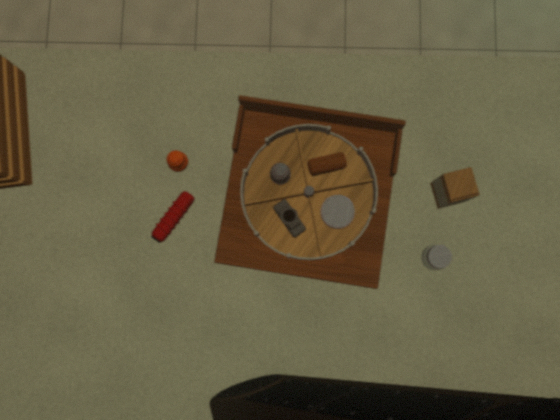

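View pics/side0.png

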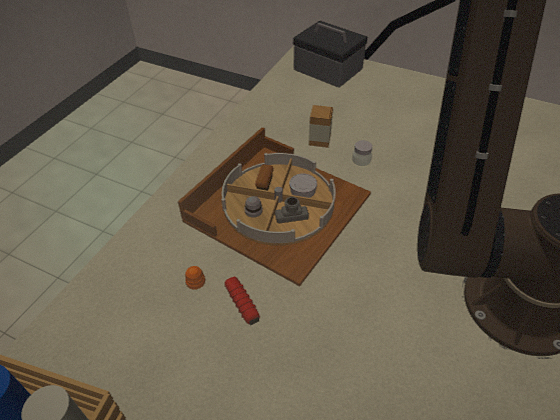

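Candidates for the tin in the top view: the flat grey disc at (338,211), the jar cap at (438,257) on the worktop, and the domed stopper at (280,173). The disc inside the turntable fits the description. I'll check it in a crop and measure it.

```bash
cat > h.py <<'E'
from cell import *
import numpy as np, cv2
def w(n,p,z):
    c=camera_info(n);T=c["cam_to_world"];d=T[:3,:3]@np.linalg.inv(c["K"])@np.array([p[0],p[1],1.])
    return (T[:3,3]+d*(z-T[2,3])/d[2])[:2]
def px(n,P):
    c=camera_info(n);T=c["cam_to_world"];q=c["K"]@(T[:3,:3].T@(np.array(P,float)-T[:3,3]));return q[:2]/q[2]
def crop(im,f,x0=205,y0=85,x1=415,y1=295,s=2.8):
    cv2.imwrite(f,cv2.resize(im[y0:y1,x0:x1],None,fx=s,fy=s,interpolation=cv2.INTER_CUBIC))
E
python3 - <<'E'
from h import *
im=cv2.imread("pics/top0.png")
crop(cv2.convertScaleAbs(im,alpha=1.8),"pics/c0.png")
print("tin",w("top",(338,211),58),"pin",w("top",(309,191),60))
for p in((215,263),(378,288)): print(w("top",p,12))
for p in((240,97),(405,121)): print(w("top",p,78))
E
```

```text
tin [573.22032033 -90.57998398] pin [614.17453313 -28.63697661]
[459.04633039 171.20163682]
[ 413.984812   -182.48394191]
[810.76921325 122.76237087]
[ 765.50376643 -227.88479397]
```

View pics/c0.png

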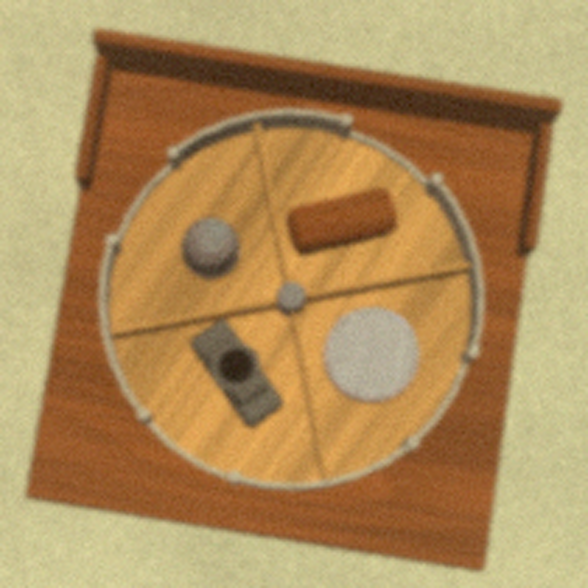

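The crop shows the tin, a flat light disc at crop (371,354), in its compartment. Its opening's posts are at crop (474,355) and (412,443), and the axis pin is at crop (291,297). The orange dome and the jar stand outside the caddy.

```bash
python3 - <<'E'
from h import *
im=cv2.imread("pics/top0.png")
P=[(474,355),(412,443),(437,180),(347,122),(175,153),(112,240),(144,415),(235,478)]
W=np.array([w("top",(205+(a+.5)/2.8-.5,85+(b+.5)/2.8-.5),68) for a,b in P])
A=np.c_[2*W,np.ones(8)];s=np.linalg.lstsq(A,(W**2).sum(1),rcond=None)[0]
print("centre",s[:2],"r",np.sqrt(s[2]+s[0]**2+s[1]**2))
c=s[:2]
for q in W: print(q.round(1),np.degrees(np.arctan2(*(q-c)[::-1])).round(1))
g=im[185:240,312:365]; hsv=cv2.cvtColor(g,cv2.COLOR_BGR2HSV)
m=((hsv[...,1]<60)&(hsv[...,2]>70)).astype(np.uint8); m=cv2.morphologyEx(m,cv2.MORPH_OPEN,np.ones((5,5)))
n,l,st,ce=cv2.connectedComponentsWithStats(m);i=1+st[1:,4].argmax();print(st[i],ce[i]+[312,185])
t=w("top",ce[i]+[312,185],58);d=t-c;print("tin",t,np.hypot(*d),np.degrees(np.arctan2(d[1],d[0])))
E
```

```text
centre [613.55854757 -28.15431351] r 141.7378626301874
[ 572.7 -164.7] -106.7
[ 506.  -119.2] -139.8
[ 705.5 -136.3] -49.6
[749.2 -67.6] -16.2
[722.2  62.7] 39.9
[653.8 108.2] 73.5
[522.1  79.8] 130.3
[477.1  11.1] 164.0
[ 11  11  30  31 780] [337.42692308 210.92948718]
tin [573.34217667 -89.37210075] 73.24598258114618 -123.30248500401576
```

Request:
move_arm(
  commands=[
    [[1.6,2.37,0],[0,0,1.35],0],
    [[1.6,2.37,0],[0,0,1.35],0],
    [[1.6,2.37,0],[0,0,1.35],0],
    [[1.6,2.37,0],[0,0,1.35],0],
    [[1.6,2.37,0],[0,0,1.35],0],
    [[1.6,2.37,0],[0,0,1.35],0],
    [[1.6,2.37,0],[0,0,1.35],0],
    [[1.6,2.37,0],[0,0,1.35],0],
    [[1.6,2.37,0],[0,0,1.35],0],
  ],
)

```text
t: 1.0
eef_pos: [391.2, -359.8, 178.8]
tcp_rot: [-3.141, 0.0, 0.619]
ft_force: [0.1, 0.8, 0.1]
opening: 0.303
grip_force: 0.0
```

Request:
move_arm(
  commands=[
    [[1.6,2.37,0],[0,0,1.35],0],
    [[1.6,2.37,0],[0,0,1.35],0],
    [[1.6,2.37,0],[0,0,1.35],0],
    [[1.6,2.37,0],[0,0,1.35],0],
    [[1.6,2.37,0],[0,0,1.35],0],
    [[1.6,2.37,0],[0,0,1.35],0],
    [[1.6,2.37,0],[0,0,1.35],0],
    [[1.6,2.37,0],[0,0,1.35],0],
    [[1.6,2.37,0],[0,0,1.35],0],
    [[0,0,0],[0,0,0],0],
  ],
)

```text
t: 2.0
eef_pos: [535.8, -145.4, 178.6]
tcp_rot: [-3.141, -0.0, 0.833]
ft_force: [-0.6, -0.4, -0.1]
opening: 0.006
grip_force: 0.0
```

Request:
move_arm(
  commands=[
    [[-0.05,-0.1,-2],[0,0,0],0],
    [[0,0,-2.5],[0,0,0],0],
    [[0,0,-2.5],[0,0,0],0],
    [[0,0,-2],[0,0,0],0],
    [[0,0,-1.2],[0,0,0],0],
    [[0,0,-1],[0,0,0],0],
    [[0,0,-1],[0,0,0],0],
    [[0,0,-0.9],[0,0,0],0],
    [[0,0,0],[0,0,0],0],
  ],
)

```text
t: 2.9
eef_pos: [533.9, -148.6, 47.1]
tcp_rot: [-3.141, 0.0, 0.83]
ft_force: [-0.5, 0.7, -0.1]
opening: 0.006
grip_force: 0.0
```

```bash
python3 - <<'E'
from h import *
im=cv2.convertScaleAbs(read_camera("side"),alpha=1.5)
crop(im,"pics/s1.png",170,110,390,300,3)
# waypoints: finger centre angle a, r=142.5, from a=-123.7 approach then push
c=np.array([613.6,-28.2])
for a in (-123.7,-131,*range(-136,-196,-5),-197.2): print(a,(c+142.5*np.array([np.cos(np.radians(a)),np.sin(np.radians(a))])).round(1))
E
```

```text
-123.7 [ 534.5 -146.8]
-131 [ 520.1 -135.7]
-136 [ 511.1 -127.2]
-141 [ 502.9 -117.9]
-146 [ 495.5 -107.9]
-151 [489.  -97.3]
-156 [483.4 -86.2]
-161 [478.9 -74.6]
-166 [475.3 -62.7]
-171 [472.9 -50.5]
-176 [471.4 -38.1]
-181 [471.1 -25.7]
-186 [471.9 -13.3]
-191 [473.7  -1. ]
-197.2 [477.5  13.9]
```

View pics/s1.png

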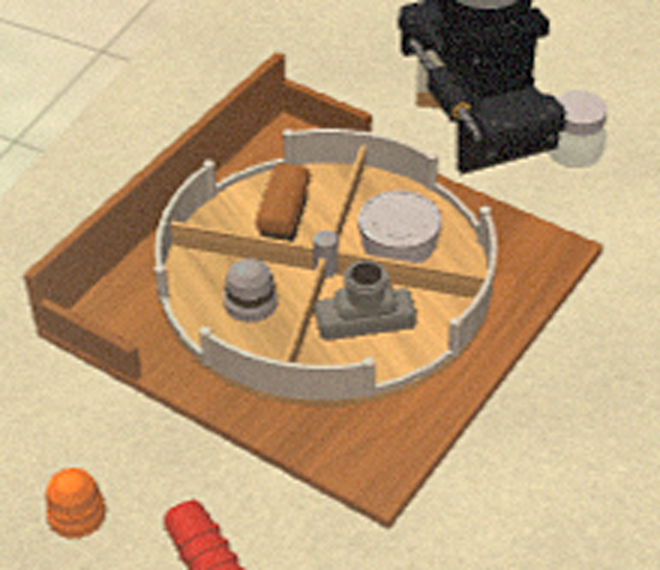

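```bash
python3 - <<'E'
from h import *
for P in ((533.9,-148.6,47),(533.9,-148.6,125),(572.7,-164.7,68),(506,-119.2,68),(613.6,-28.2,60)): print(P,(px("side",P)-[170,110])*3)
s=state();print(s["eef_pos"],s["t"],s["ft_force"])
crop(cv2.convertScaleAbs(read_camera("side"),alpha=1.5),"pics/s2.png",170,60,390,250,3)
E
```

```text
(533.9, -148.6, 47) [467.24536429 197.67437308]
(533.9, -148.6, 125) [472.85670642 130.59872572]
(572.7, -164.7, 68) [435.55613061 156.59934298]
(506, -119.2, 68) [485.52805614 210.34636553]
(613.6, -28.2, 60) [327.21198823 245.44112022]
[ 534.13941853 -148.61410945   47.72546919] 2.95 [ 0.2010505  -1.22631393 -0.08444566]
```

View pics/s2.png

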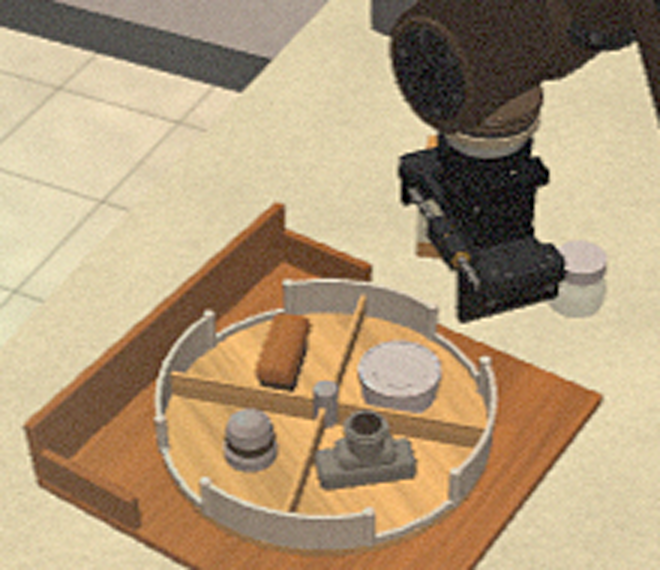

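```bash
python3 - <<'E'
from h import *
a=cv2.convertScaleAbs(read_camera("side"),alpha=2)
b=cv2.convertScaleAbs(read_camera("top"),alpha=2)
s=[cv2.resize(i,(390,390),interpolation=cv2.INTER_CUBIC) for i in (a[130:195,295:360],b[185:275,320:410])]
cv2.imwrite("pics/s3.png",np.hstack(s))
print((px("side",(534,-148.6,47))-[295,130])*6,(px("top",(534,-148.6,47))-[320,185])*390/90,state()["eef_pos"])
E
```

```text
[184.28330678 275.28209415] [193.9851744 197.8471175] [ 534.5249136  -148.73772984   48.47338076]
```

View pics/s3.png

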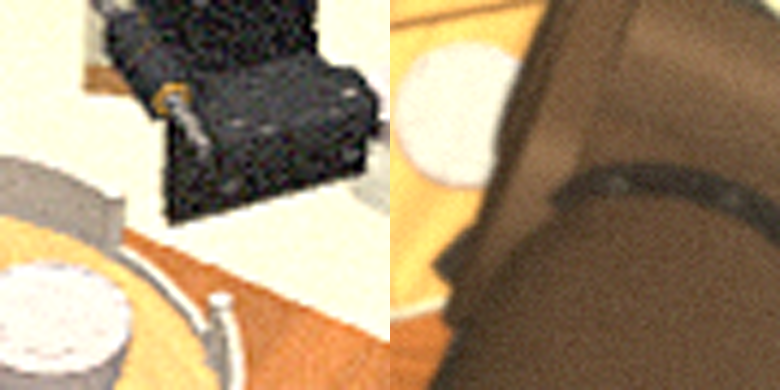

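```bash
python3 - <<'E'
from h import *
from scipy.spatial.transform import Rotation as R
s=state();Rm=R.from_euler("xyz",s["tcp_rot"]).as_matrix();p=s["eef_pos"]
print(s["tcp_rot"],s["opening"],Rm.round(2).tolist(),(np.degrees(s["joints"])).round(1))
for l in ((0,0,0),(10,12,0),(-10,12,0),(10,-12,0),(-10,-12,0),(37,90,-78),(37,-90,-78),(-37,90,-78),(-37,-90,-78),(0,0,-78),(0,0,-150),(0,0,-200)):
    print(l,((px("side",p+Rm@np.array(l))-[295,130])*6).round())
print(w("side",(295+168/6,130+225/6),48),w("side",(295+168/6,130+225/6),125))
E
```

```text
[ 3.14073138e+00 -2.62687487e-04  8.29968030e-01] 0.006841014170654075 [[0.67, 0.74, 0.0], [0.74, -0.67, -0.0], [0.0, 0.0, -1.0]] [-22.4  32.1 106.6  -0.   41.2  20.1]
(0, 0, 0) [184. 272.]
(10, 12, 0) [152. 261.]
(-10, 12, 0) [192. 250.]
(10, -12, 0) [174. 295.]
(-10, -12, 0) [215. 284.]
(37, 90, -78) [33. 35.]
(37, -90, -78) [206. 295.]
(-37, 90, -78) [184.  -3.]
(-37, -90, -78) [370. 249.]
(0, 0, -78) [195. 138.]
(0, 0, -150) [206.   3.]
(0, 0, -200) [215. -99.]
[ 553.14496202 -175.26917246] [523.83217061 -94.23243031]
```

The side crop shows the gripper block ending at crop (168,225). The fingertip should be at (184,272), but I can't see it there. I'll raise the tool, turn it so the fingers aren't hidden by the body, and look again.

Request:
move_arm(
  commands=[
    [[0,0,2],[0,0,0],0],
    [[0,0,2],[0,0,0],0],
    [[0,0,2],[0,0,-6],0],
    [[0,0,2],[0,0,-8],0],
    [[0,0,0],[0,0,-8],0],
    [[0,0,0],[0,0,-8],0],
    [[0,0,0],[0,0,-8],0],
    [[0,0,0],[0,0,-8],0],
    [[0,0,0],[0,0,-8],0],
    [[0,0,0],[0,0,-6],0],
  ],
)

```text
t: 4.1
eef_pos: [534.4, -148.7, 128.5]
tcp_rot: [3.141, -0.001, -0.223]
ft_force: [-0.2, -0.2, -0.3]
opening: 0.005
grip_force: 0.0
```

Request:
move_arm(
  commands=[
    [[0,0,0],[0,0,0],0],
  ],
)

```text
t: 4.2
eef_pos: [534.4, -148.7, 128.5]
tcp_rot: [3.141, -0.001, -0.219]
ft_force: [0.1, -0.3, -0.9]
opening: 0.006
grip_force: 0.0
```

```bash
python3 - <<'E'
from h import *
a=cv2.convertScaleAbs(read_camera("side"),alpha=2.2)
s=state();print(s["eef_pos"],s["tcp_rot"])
q=px("side",s["eef_pos"]);print((q-[260,80])*5)
cv2.imwrite("pics/s4.png",cv2.resize(a[80:190,260:400],None,fx=5,fy=5,interpolation=cv2.INTER_CUBIC))
E
```

```text
[ 534.36472259 -148.66179815  128.39510096] [ 3.14138135e+00 -6.99076763e-04 -2.14874380e-01]
[337.72460775 362.23834095]
```

View pics/s4.png

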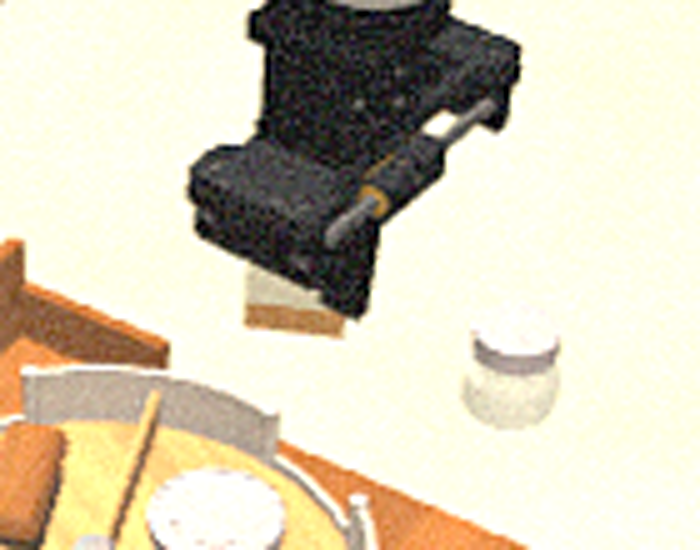

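The near end of the gripper body hides the fingers from this camera. I'll turn the tool broadside to it.

Request:
move_arm(
  commands=[
    [[0,0,0],[0,0,-8],0],
    [[0,0,0],[0,0,-8],0],
    [[0,0,0],[0,0,-8],0],
    [[0,0,0],[0,0,-8],0],
    [[0,0,0],[0,0,-8],0],
    [[0,0,0],[0,0,-8],0],
    [[0,0,0],[0,0,0],0],
    [[0,0,0],[0,0,0],0],
  ],
)

```text
t: 5.05
eef_pos: [534.3, -148.7, 128.1]
tcp_rot: [-3.142, -0.0, -1.049]
ft_force: [0.5, -0.5, -0.3]
opening: -0.001
grip_force: 0.0
```

```bash
python3 - <<'E'
from h import *
a=cv2.convertScaleAbs(read_camera("side"),alpha=2.2)
s=state();print(s["eef_pos"],s["tcp_rot"],s["joints"])
q=px("side",s["eef_pos"]);print((q-[260,80])*5)
cv2.imwrite("pics/s5.png",cv2.resize(a[80:190,260:400],None,fx=5,fy=5,interpolation=cv2.INTER_CUBIC))
E
```

```text
[ 534.2808752  -148.66829567  128.08054169] [-3.14156993e+00 -1.44075636e-04 -1.04983025e+00] [-3.90464219e-01  4.50524673e-01  1.79126703e+00 -8.97759080e-05
  8.99673157e-01  2.23021818e+00]
[337.84203825 362.75049217]
```

View pics/s5.png

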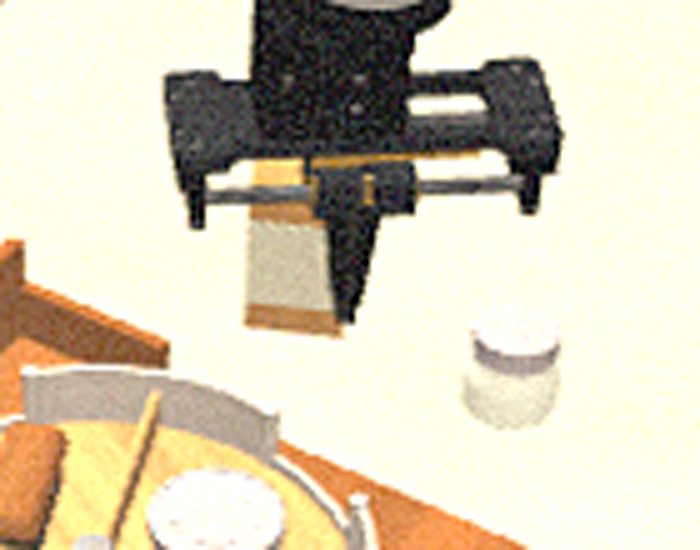

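The broadside view shows the shut fingers ending at crop (347,320), about 8 px above the projected TCP (338,362). I'll touch the empty front corner of the board to see whether this is a height error or a sideways one.

Request:
move_arm(
  commands=[
    [[-2,0,0],[0,0,0],0],
    [[-2,0,0],[0,0,0],0],
    [[-2,0,0],[0,0,0],0],
    [[-1.9,0,0],[0,0,0],0],
    [[0,0,-2.5],[0,0,0],0],
    [[0,0,-2.5],[0,0,0],0],
    [[0,0,-2],[0,0,0],0],
    [[0,0,-1.5],[0,0,0],0],
    [[0,0,-1],[0,0,0],0],
    [[0,0,0],[0,0,0],0],
  ],
)

```text
t: 6.1
eef_pos: [454.8, -148.5, 32.1]
tcp_rot: [3.141, 0.001, -1.053]
ft_force: [0.2, 0.5, 0.6]
opening: 0.004
grip_force: 0.0
```

```bash
python3 - <<'E'
from h import *
a=cv2.convertScaleAbs(read_camera("side"),alpha=2.2)
s=state();print(s["eef_pos"],s["ft_force"])
q=px("side",s["eef_pos"]);print((q-[270,110])*5)
cv2.imwrite("pics/s6.png",cv2.resize(a[110:220,270:410],None,fx=5,fy=5,interpolation=cv2.INTER_CUBIC))
E
```

```text
[ 455.1925604  -148.62681806   32.84869783] [-0.5270984  -0.57542441  0.55043587]
[414.64779466 393.22427922]
```

View pics/s6.png

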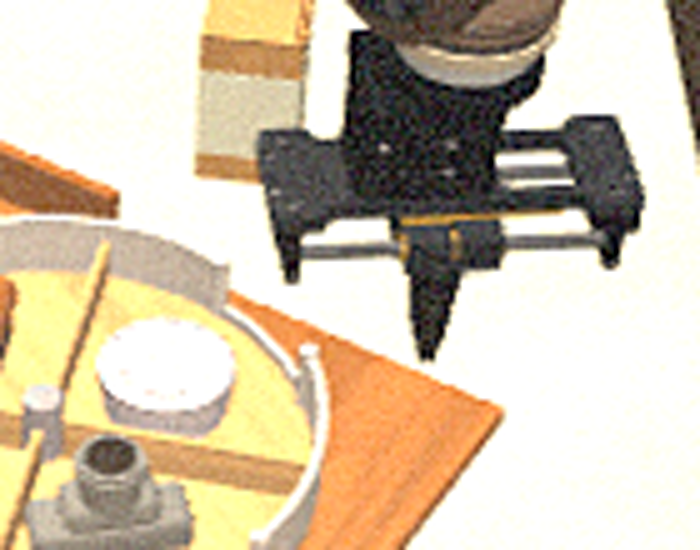

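Request:
move_arm(
  commands=[
    [[0,0,-0.6],[0,0,0],0],
    [[0,0,-0.5],[0,0,0],0],
    [[0,0,-0.3],[0,0,0],0],
    [[0,0,-0.2],[0,0,0],0],
    [[0,0,-0.2],[0,0,0],0],
    [[0,0,-0.1],[0,0,0],0],
    [[0,0,0],[0,0,0],0],
  ],
)

```text
t: 6.85
eef_pos: [455.2, -148.6, 13.9]
tcp_rot: [3.141, 0.0, -1.055]
ft_force: [0.5, 0.8, 0.8]
opening: 0.0
grip_force: 0.0
```

Request:
move_arm(
  commands=[
    [[0,0,-0.1],[0,0,0],0],
    [[0,0,-0.1],[0,0,0],0],
    [[0,0,-0.1],[0,0,0],0],
    [[0,0,0],[0,0,0],0],
  ],
)

```text
t: 7.25
eef_pos: [455.2, -148.6, 10.8]
tcp_rot: [3.141, 0.0, -1.055]
ft_force: [-0.2, 0.5, -0.1]
opening: 0.003
grip_force: 0.0
```

Request:
move_arm(
  commands=[
    [[0,0,-0.1],[0,0,0],0],
    [[0,0,-0.1],[0,0,0],0],
    [[0,0,-0.1],[0,0,0],0],
    [[0,0,-0.1],[0,0,0],0],
    [[0,0,0],[0,0,0],0],
  ],
)

```text
t: 7.75
eef_pos: [455.2, -148.6, 6.8]
tcp_rot: [3.141, 0.0, -1.055]
ft_force: [-0.0, 0.3, -0.7]
opening: 0.007
grip_force: 0.0
```

Request:
move_arm(
  commands=[
    [[0,0,-0.2],[0,0,0],0],
    [[0,0,-0.2],[0,0,0],0],
    [[0,0,-0.15],[0,0,0],0],
    [[0,0,-0.15],[0,0,0],0],
    [[0,0,-0.1],[0,0,0],0],
    [[0,0,0],[0,0,0],0],
  ],
)

```text
t: 8.35
eef_pos: [455.2, -148.6, -1.2]
tcp_rot: [3.141, 0.0, -1.055]
ft_force: [0.5, -0.8, 0.2]
opening: 0.006
grip_force: 0.0
```

```bash
python3 - <<'E'
from h import *
a=read_camera("side");s=state();print(s["eef_pos"],s["ft_force"],px("side",s["eef_pos"]))
# finger: dark low-sat pixels, lowest point
g=a.max(2);m=(g<45).astype(np.uint8);m=cv2.morphologyEx(m,cv2.MORPH_OPEN,np.ones((2,2)))
for r in range(165,200): 
    x=np.where(m[r,335:380])[0]
    if len(x): print(r,x.min()+335,x.max()+335,len(x),end=" | ")
E
```

```text
[ 455.22971147 -148.64587085   -1.09595808] [-0.42938794 -0.79148031  0.3575832 ] [351.63423417 197.62372986]
165 335 368 8 | 166 348 368 14 | 167 348 368 18 | 168 351 369 12 | 169 351 369 16 | 170 351 369 16 | 171 351 369 16 | 172 351 369 16 | 173 351 368 18 | 174 351 367 16 | 175 351 360 10 | 176 352 360 9 | 177 352 360 9 | 178 352 360 9 | 179 352 360 9 | 180 352 359 8 | 181 352 359 8 | 182 352 358 7 | 183 352 358 7 | 184 352 358 7 | 185 353 358 6 | 186 353 358 6 | 187 353 357 5 | 188 353 357 5 | 189 353 356 4 | 190 354 356 3 | 191 354 355 2 |
```

Request:
move_arm(
  commands=[
    [[0,0,-0.15],[0,0,0],0],
    [[0,0,-0.15],[0,0,0],0],
    [[0,0,-0.15],[0,0,0],0],
    [[0,0,-0.15],[0,0,0],0],
    [[0,0,0],[0,0,0],0],
  ],
)

```text
t: 8.9
eef_pos: [455.2, -148.6, -7.3]
tcp_rot: [3.141, 0.0, -1.055]
ft_force: [0.3, 0.9, -0.2]
opening: 0.003
grip_force: 0.0
```

Request:
move_arm(
  commands=[
    [[0,0,-0.15],[0,0,0],0],
    [[0,0,-0.15],[0,0,0],0],
    [[0,0,-0.1],[0,0,0],0],
    [[0,0,-0.1],[0,0,0],0],
    [[0,0,0],[0,0,0],0],
  ],
)

```text
t: 9.4
eef_pos: [455.2, -148.6, -12.2]
tcp_rot: [3.141, 0.0, -1.055]
ft_force: [-0.2, 0.1, 1.3]
opening: 0.004
grip_force: 0.0
```

Request:
move_arm(
  commands=[
    [[0,0,-0.1],[0,0,0],0],
    [[0,0,-0.1],[0,0,0],0],
    [[0,0,-0.1],[0,0,0],0],
    [[0,0,0],[0,0,0],0],
  ],
)

```text
t: 9.8
eef_pos: [455.2, -148.6, -15.2]
tcp_rot: [3.141, 0.0, -1.055]
ft_force: [-0.2, -0.0, 0.1]
opening: 0.002
grip_force: 0.0
```

```bash
python3 - <<'E'
from h import *
a=read_camera("side");s=state();print(s["eef_pos"],s["ft_force"],px("side",s["eef_pos"]))
m=(a.max(2)<45).astype(np.uint8);m=cv2.morphologyEx(m,cv2.MORPH_OPEN,np.ones((2,2)))
r=np.where(m[150:230,345:365].any(1))[0].max()+150;x=np.where(m[r,345:365])[0]+345;print(r,x)
for z in (0,12,20): print(z,w("side",(x.mean(),r+.5),z))
E
```

```text
[ 455.20085319 -148.63299976  -15.1108016 ] [-0.81719621 -0.09254009 -0.59786108] [351.12619463 201.24273893]
195 [353 354 355]
0 [ 452.03211229 -157.96109679]
12 [ 448.99640115 -146.20263495]
20 [ 446.97259372 -138.36366039]
```

Request:
move_arm(
  commands=[
    [[0,0,-0.1],[0,0,0],0],
    [[0,0,-0.1],[0,0,0],0],
    [[0,0,0],[0,0,0],0],
  ],
)

```text
t: 10.15
eef_pos: [455.2, -148.6, -17.2]
tcp_rot: [3.141, 0.0, -1.055]
ft_force: [0.2, 0.2, 0.0]
opening: 0.008
grip_force: 0.0
```

Request:
move_arm(
  commands=[
    [[0,0,-0.1],[0,0,0],0],
    [[0,0,-0.1],[0,0,0],0],
    [[0,0,0],[0,0,0],0],
  ],
)

```text
t: 10.45
eef_pos: [455.2, -148.6, -19.2]
tcp_rot: [3.141, 0.0, -1.055]
ft_force: [0.5, 0.3, -0.4]
opening: 0.001
grip_force: 0.0
```

Request:
move_arm(
  commands=[
    [[0,0,-0.1],[0,0,0],0],
    [[0,0,-0.1],[0,0,0],0],
    [[0,0,0],[0,0,0],0],
  ],
)

```text
t: 10.75
eef_pos: [455.2, -148.6, -21.2]
tcp_rot: [3.141, 0.0, -1.055]
ft_force: [-0.7, 0.4, 0.1]
opening: 0.005
grip_force: 0.0
```

Request:
move_arm(
  commands=[
    [[0,0,-0.1],[0,0,0],0],
    [[0,0,-0.1],[0,0,0],0],
    [[0,0,0],[0,0,0],0],
  ],
)

```text
t: 11.05
eef_pos: [455.2, -148.6, -23.2]
tcp_rot: [3.141, 0.0, -1.055]
ft_force: [-0.3, 0.4, -0.4]
opening: 0.003
grip_force: 0.0
```

```bash
python3 - <<'E'
from h import *
a=read_camera("side");s=state();print(s["eef_pos"],s["ft_force"],px("side",s["eef_pos"]))
m=(a.max(2)<45).astype(np.uint8);m=cv2.morphologyEx(m,cv2.MORPH_OPEN,np.ones((2,2)))
r=np.where(m[150:230,345:365].any(1))[0].max()+150;x=np.where(m[r,345:365])[0]+345;print(r,x)
for z in (0,12,20): print(z,w("side",(x.mean(),r+.5),z))
E
```

```text
[ 455.19751507 -148.62022192  -23.11128953] [ 0.20419331  0.01177824 -0.48046558] [350.8344478  203.28352189]
197 [353 354]
0 [ 450.59275787 -150.21728313]
12 [ 447.57552325 -138.5582261 ]
20 [ 445.56403351 -130.78552142]
```

```bash
python3 - <<'E'
from h import *
for n,p,e in (("s5",(329.4,144.2),(534.3,-148.7,128.1)),("s6",(355.6,181.6),(455.2,-148.6,32.8)),("z-1",(354.5,191.5),(455.2,-148.6,-1.1)),("z-23",(353.5,197.5),(455.2,-148.6,-23.1))):
    for d in (25,30,35,40): print(n,d,w("side",p,e[2]+d)-e[:2])
E
```

```text
s5 25 [-1.65766769 -3.87859321]
s5 30 [-3.68586792  1.94587706]
s5 35 [-5.71406816  7.77034734]
s5 40 [-7.74226839 13.59481761]
s6 25 [-3.70032256 -2.71836393]
s6 30 [-5.04552846  2.46601586]
s6 35 [-6.39073437  7.65039564]
s6 40 [-7.73594028 12.83477543]
z-1 25 [-5.18058722 -0.63523774]
z-1 30 [-6.46760612  4.34477088]
z-1 35 [-7.75462501  9.32477949]
z-1 40 [-9.04164391 14.30478811]
z-23 25 [-5.08497095  0.22873423]
z-23 30 [-6.34215204  5.08667466]
z-23 35 [-7.59933313  9.94461509]
z-23 40 [-8.85651422 14.80255551]
```

Request:
move_arm(
  commands=[
    [[0,0,-0.1],[0,0,0],0],
    [[0,0,-0.1],[0,0,0],0],
    [[0,0,0],[0,0,0],0],
  ],
)

```text
t: 11.4
eef_pos: [455.3, -148.7, -23.5]
tcp_rot: [-3.141, -0.001, -1.055]
ft_force: [-5.9, 2.1, 28.0]
opening: 0.004
grip_force: 14.2
```

The fingertips touched the board (top at 12 mm) at reported z = -23.4. The true tip therefore sits about 35 mm above the reported TCP, and the side view puts it roughly (-7, +9) mm away in x and y. I'll work with that offset.

Request:
move_arm(
  commands=[
    [[0,0,1],[0,0,0],0],
    [[0,0,2.5],[0,0,0],0],
    [[0,0,2.5],[0,0,0],0],
    [[0,0,2.5],[0,0,0],0],
    [[0.7,0,0],[0,0,8.3],0],
    [[1,-0.1,0],[0,0,8.3],0],
    [[1,-0.1,0],[0,0,8.3],0],
    [[1,-0.1,0],[0,0,8.3],0],
    [[1,-0.1,0],[0,0,8.3],0],
    [[1,-0.1,0],[0,0,8.3],0],
  ],
)

```text
t: 12.4
eef_pos: [512.6, -153.7, 60.1]
tcp_rot: [3.142, -0.0, -0.18]
ft_force: [0.9, 0.2, 0.1]
opening: 0.003
grip_force: 0.0
```

Request:
move_arm(
  commands=[
    [[1,-0.1,0],[0,0,8.3],0],
    [[1,-0.1,0],[0,0,8.3],0],
    [[1,-0.1,0],[0,0,8.3],0],
    [[0,0,0],[0,0,8.3],0],
    [[0,0,0],[0,0,8.3],0],
    [[0,0,0],[0,0,8.3],0],
    [[0,0,0],[0,0,0],0],
    [[0,0,0],[0,0,0],0],
  ],
)

```text
t: 13.2
eef_pos: [542.2, -156.6, 60.0]
tcp_rot: [3.142, 0.0, 0.679]
ft_force: [0.5, -1.0, 0.2]
opening: 0.004
grip_force: 0.0
```

Request:
move_arm(
  commands=[
    [[0,0,-1],[0,0,0],0],
    [[0,0,-1],[0,0,0],0],
    [[0,0,-1],[0,0,0],0],
    [[0,0,-0.8],[0,0,0],0],
    [[0,0,-0.6],[0,0,0],0],
    [[0,0,-0.5],[0,0,0],0],
    [[0,0,0],[0,0,0],0],
  ],
)

```text
t: 13.9
eef_pos: [542.0, -156.5, 10.3]
tcp_rot: [-3.141, 0.001, 0.683]
ft_force: [0.5, 0.5, -0.2]
opening: 0.009
grip_force: 0.0
```

```bash
python3 - <<'E'
from h import *
a=cv2.convertScaleAbs(read_camera("side"),alpha=2.2)
s=state();print(s["eef_pos"],s["ft_force"])
P=s["eef_pos"]+[-7,9,35]
print((px("side",P)-[260,110])*5)
cv2.imwrite("pics/s7.png",cv2.resize(a[110:220,260:400],None,fx=5,fy=5,interpolation=cv2.INTER_CUBIC))
E
```

```text
[ 542.18275457 -156.62111152   10.7083921 ] [-0.5212832   0.15208706  0.59433755]
[325.67455406 331.63669107]
```

View pics/s7.png

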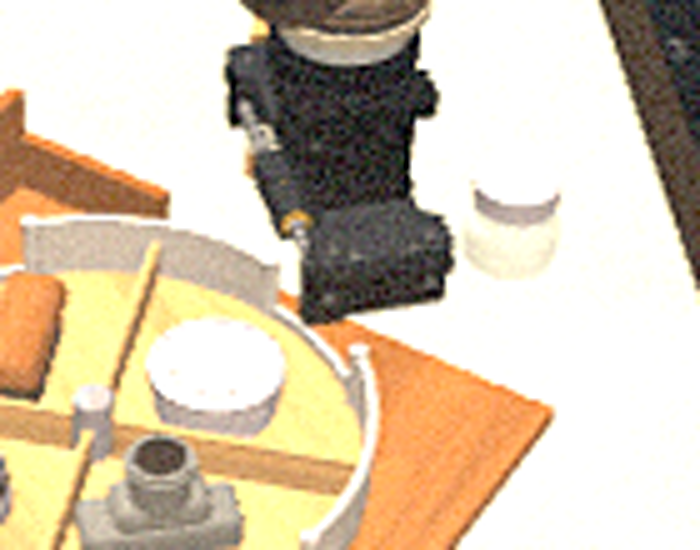

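The picture shows the fingertip at about (312,322), just over the lip of the tin's opening between the posts at (270,270) and (360,350), clear of the tin. Next I'll ease it against the post.

Request:
move_arm(
  commands=[
    [[-0.33,0.22,0],[0,0,-1.6],0],
    [[-0.32,0.23,0],[0,0,-1.6],0],
    [[-0.31,0.25,0],[0,0,-1.6],0],
    [[-0.3,0.26,0],[0,0,-1.6],0],
    [[-0.3,0.26,0],[0,0,-1.6],0],
    [[-0.29,0.27,0],[0,0,-1.6],0],
  ],
)

```text
t: 14.55
eef_pos: [523.4, -141.4, 11.2]
tcp_rot: [3.141, -0.0, 0.513]
ft_force: [0.6, 0.2, 0.0]
opening: 0.003
grip_force: 0.0
```

Request:
move_arm(
  commands=[
    [[-0.29,0.28,0],[0,0,-1.6],0],
    [[-0.28,0.28,0],[0,0,-1.6],0],
    [[-0.27,0.29,0],[0,0,-1.6],0],
    [[-0.27,0.3,0],[0,0,-1.6],0],
  ],
)

```text
t: 14.95
eef_pos: [512.6, -130.1, 11.2]
tcp_rot: [3.141, -0.0, 0.402]
ft_force: [0.1, -1.2, 0.1]
opening: 0.004
grip_force: 0.5
```

```bash
cat >> h.py <<'E'
C=np.array([613.6,-28.2])
def tin(n,z=58):
    im=read_camera(n);hsv=cv2.cvtColor(im,cv2.COLOR_BGR2HSV)
    # rectify the plane z onto a 1 px/mm map, 400 mm square around the axis
    src=np.float32([px(n,(C[0]+a,C[1]+b,z)) for a,b in((-200,-200),(200,-200),(200,200),(-200,200))])
    H=cv2.getPerspectiveTransform(src,np.float32([(0,0),(400,0),(400,400),(0,400)]))
    r=cv2.warpPerspective(hsv,H,(400,400));yy,xx=np.mgrid[:400,:400]-200
    R=np.hypot(xx,yy);m=((r[...,1]<60)&(r[...,2]>75)&(R<118)&(R>25)).astype(np.uint8)
    m=cv2.morphologyEx(m,cv2.MORPH_OPEN,np.ones((15,15)))
    k,l,st,ce=cv2.connectedComponentsWithStats(m)
    for i in range(1,k):
        if st[i,4]>1200:
            d=ce[i]-200;print(n,"tin?",st[i,2:],d.round(1),"r",np.hypot(*d).round(1),"ang",np.degrees(np.arctan2(d[1],d[0])).round(1))
E
python3 - <<'E'
from h import *
tin("top");tin("side");s=state();print(s["t"],s["eef_pos"],s["ft_force"])
E
```

```text
top tin? [  59   42 1779] [-35.5 -48.3] r 59.9 ang -126.3
side tin? [  73   83 4789] [-43.7 -52.7] r 68.5 ang -129.7
side tin? [  38   41 1276] [44.7 60.6] r 75.4 ang 53.6
15.05 [ 512.23887969 -129.86283669   11.18018955] [ 0.62630575 -0.33308853 -0.09250534]
```

```bash
sed -i 's/def tin(n,z=58):/def tin(n,z=58,im=None):/; s/    im=read_camera(n);hsv/    im=read_camera(n) if im is None else im;hsv/' h.py
python3 - <<'E'
from h import *
tin("top",im=cv2.imread("pics/top0.png"));tin("side",im=cv2.imread("pics/side0.png"))
E
```

```text
top tin? [  65   64 3455] [-40.1 -61. ] r 73.0 ang -123.3
side tin? [  71   70 4040] [-39.9 -59. ] r 71.2 ang -124.1
```

Request:
move_arm(
  commands=[
    [[-0.26,0.3,0],[0,0,-1.6],0],
    [[-0.25,0.31,0],[0,0,-1.6],0],
    [[-0.25,0.31,0],[0,0,-1.6],0],
    [[-0.24,0.32,0],[0,0,-1.6],0],
  ],
)

```text
t: 15.45
eef_pos: [502.6, -118.0, 11.1]
tcp_rot: [3.141, -0.0, 0.291]
ft_force: [-0.2, -1.8, 0.0]
opening: 0.005
grip_force: 0.8
```

```bash
python3 - <<'E'
from h import *
tin("top");tin("side");s=state();print(s["t"],s["eef_pos"],s["ft_force"])
E
```

```text
side tin? [  76   82 4874] [-50.4 -47.1] r 69.0 ang -136.9
side tin? [  36   41 1271] [51.7 56. ] r 76.3 ang 47.3
15.55 [ 502.42827799 -117.66178442   11.11561422] [-0.9725912   0.11458136  0.57450328]
```

Request:
move_arm(
  commands=[
    [[-0.22,0.33,0],[0,0,-1.6],0],
    [[-0.21,0.34,0],[0,0,-1.6],0],
    [[-0.2,0.35,0],[0,0,-1.6],0],
    [[-0.19,0.35,0],[0,0,-1.6],0],
    [[-0.18,0.36,0],[0,0,-1.6],0],
    [[-0.17,0.36,0],[0,0,-1.6],0],
    [[-0.16,0.37,0],[0,0,-1.6],0],
    [[-0.15,0.37,0],[0,0,-1.6],0],
    [[-0.13,0.37,0],[0,0,-1.6],0],
    [[-0.12,0.38,0],[0,0,-1.6],0],
  ],
)

```text
t: 16.55
eef_pos: [485.3, -82.1, 11.1]
tcp_rot: [3.141, 0.0, 0.013]
ft_force: [-1.5, -1.3, 0.0]
opening: 0.007
grip_force: 0.8
```

```bash
python3 - <<'E'
from h import *
tin("top");tin("side");s=state();print(s["t"],s["eef_pos"],s["ft_force"],np.hypot(*(s["eef_pos"][:2]+[-7,9]-C)))
E
```

```text
side tin? [  75   80 3850] [-61.1 -23.6] r 65.5 ang -158.9
side tin? [  38   41 1294] [65.9 39.4] r 76.8 ang 30.9
16.65 [485.34881917 -81.89464855  11.03492685] [-0.21833369 -0.16106411 -0.37620649] 142.44470339448188
```

Request:
move_arm(
  commands=[
    [[-0.11,0.38,0],[0,0,-1.6],0],
    [[-0.1,0.39,0],[0,0,-1.6],0],
    [[-0.09,0.39,0],[0,0,-1.6],0],
    [[-0.08,0.39,0],[0,0,-1.6],0],
    [[-0.07,0.39,0],[0,0,-1.6],0],
    [[-0.06,0.39,0],[0,0,-1.6],0],
    [[-0.05,0.4,0],[0,0,-1.6],0],
    [[-0.04,0.4,0],[0,0,-1.6],0],
    [[-0.02,0.4,0],[0,0,-1.6],0],
    [[-0.01,0.4,0],[0,0,-1.6],0],
  ],
)

```text
t: 17.65
eef_pos: [479.0, -42.9, 11.0]
tcp_rot: [3.141, 0.0, -0.266]
ft_force: [-2.5, -1.1, 0.3]
opening: 0.005
grip_force: 0.8
```

Request:
move_arm(
  commands=[
    [[0,0.4,0],[0,0,-1.6],0],
    [[0.01,0.4,0],[0,0,-1.6],0],
    [[0.02,0.35,0],[0,0,-1.4],0],
    [[0.02,0.3,0],[0,0,-1.2],0],
    [[0.02,0.25,0],[0,0,-1],0],
    [[0.03,0.2,0],[0,0,-0.8],0],
    [[0.02,0.15,0],[0,0,-0.6],0],
    [[0.01,0.1,0],[0,0,-0.4],0],
    [[0,0,0],[0,0,0],0],
  ],
)

```text
t: 18.55
eef_pos: [480.5, -21.2, 11.0]
tcp_rot: [-3.142, -0.0, -0.416]
ft_force: [-0.3, 0.1, -0.2]
opening: 0.008
grip_force: 0.2
```

```bash
python3 - <<'E'
from h import *
tin("top");tin("side");s=state();print(s["t"],s["eef_pos"],s["ft_force"],np.hypot(*(s["eef_pos"][:2]+[-7,9]-C)))
E
```

```text
side tin? [  38   41 1277] [77.3  7.9] r 77.7 ang 5.8
18.65 [480.59377894 -21.27459707  11.01179129] [-0.449358    0.36842494 -0.26900437] 140.90905007827305
```

Request:
move_arm(
  commands=[
    [[0.03,0.25,0],[0,0,-1],0],
    [[0.04,0.25,0],[0,0,-1],0],
    [[0.05,0.25,0],[0,0,-1],0],
    [[0.05,0.25,0],[0,0,-1],0],
    [[0.05,0.25,0],[0,0,-1],0],
    [[0.05,0.25,0],[0,0,-1],0],
    [[0.04,0.2,0],[0,0,-0.8],0],
    [[0.03,0.15,0],[0,0,-0.6],0],
    [[0.02,0.1,0],[0,0,-0.4],0],
    [[0,0,0],[0,0,0],0],
  ],
)

```text
t: 19.65
eef_pos: [484.1, -1.6, 11.0]
tcp_rot: [-3.142, -0.0, -0.553]
ft_force: [-0.5, -0.1, -0.7]
opening: 0.009
grip_force: 0.2
```

Request:
move_arm(
  commands=[
    [[-0.1,-0.5,0],[0,0,0],0],
    [[-0.1,-0.5,0],[0,0,0],0],
    [[0,0,1.5],[0,0,0],0],
    [[0,0,2.5],[0,0,0],0],
    [[0,0,2.5],[0,0,0],0],
    [[0,0,2.5],[0,0,0],0],
    [[-1,-2,2],[0,0,0],0],
    [[-1,-3,0],[0,0,0],0],
    [[-1,-3,0],[0,0,0],0],
    [[-1,-3,0],[0,0,0],0],
  ],
)

```text
t: 20.65
eef_pos: [441.4, -123.2, 121.3]
tcp_rot: [-3.142, -0.001, -0.552]
ft_force: [0.5, 0.4, -0.2]
opening: 0.004
grip_force: 0.0
```

Request:
move_arm(
  commands=[
    [[0,-4,0],[0,0,0],0],
    [[0,-4,0],[0,0,0],0],
    [[0,-4,0],[0,0,0],0],
    [[0,-4,0],[0,0,0],0],
    [[0,-4,0],[0,0,0],0],
    [[0,-4,0],[0,0,0],0],
    [[0,0,0],[0,0,0],0],
  ],
)

```text
t: 21.35
eef_pos: [441.4, -366.4, 120.7]
tcp_rot: [3.141, -0.002, -0.556]
ft_force: [0.3, 0.8, 0.0]
opening: 0.005
grip_force: 0.0
```

```bash
python3 - <<'E'
from h import *
im=read_camera("top");cv2.imwrite("pics/t8.png",im);tin("top",im=im);tin("side");s=state();print(s["t"],s["eef_pos"],s["ft_force"])
E
```

```text
top tin? [  65   65 3456] [-73.    3.1] r 73.1 ang 177.6
side tin? [  72   85 4808] [-75.6  11.1] r 76.4 ang 171.6
21.45 [ 441.15643151 -362.42370752  120.51913395] [ 0.11163823  0.95069344 -0.57004698]
```

The top camera puts the tin at 177.6°, and the target is 172.7°, so it needs 4.9° more clockwise. I'll return the way I came and push it about 12 mm further.

Request:
move_arm(
  commands=[
    [[0,4,0],[0,0,0],0],
    [[0,4,0],[0,0,0],0],
    [[0,4,0],[0,0,0],0],
    [[0,4,0],[0,0,0],0],
    [[0,4,0],[0,0,0],0],
    [[0,4,0],[0,0,0],0],
    [[1,3,0],[0,0,0],0],
    [[1,3,0],[0,0,0],0],
    [[1,3,0],[0,0,0],0],
    [[1,2,0],[0,0,0],0],
  ],
)

```text
t: 22.45
eef_pos: [481.3, -9.1, 121.2]
tcp_rot: [-3.142, 0.0, -0.55]
ft_force: [-0.2, -0.5, -0.2]
opening: 0.009
grip_force: 0.0
```

Request:
move_arm(
  commands=[
    [[0,0,0],[0,0,0],0],
    [[0,0,-2],[0,0,0],0],
    [[0,0,-2],[0,0,0],0],
    [[0,0,-2],[0,0,0],0],
    [[0,0,-1.5],[0,0,0],0],
    [[0,0,-1.5],[0,0,0],0],
    [[0,0,-1],[0,0,0],0],
    [[0,0,-1],[0,0,0],0],
    [[0,0,0],[0,0,0],0],
  ],
)

```text
t: 23.35
eef_pos: [481.3, -11.8, 10.2]
tcp_rot: [3.141, 0.001, -0.552]
ft_force: [-0.5, 0.5, -0.4]
opening: 0.003
grip_force: 0.0
```

Request:
move_arm(
  commands=[
    [[0.05,0.3,0],[0,0,0],0],
    [[0.06,0.3,0],[0,0,0],0],
    [[0.06,0.25,0],[0,0,-0.6],0],
    [[0.07,0.25,0],[0,0,-0.8],0],
    [[0.07,0.25,0],[0,0,-0.8],0],
    [[0.07,0.25,0],[0,0,-0.8],0],
    [[0.07,0.2,0],[0,0,-0.8],0],
    [[0.07,0.2,0],[0,0,-0.6],0],
    [[0.06,0.15,0],[0,0,-0.5],0],
    [[0,0.05,0],[0,0,0],0],
  ],
)

```text
t: 24.35
eef_pos: [487.9, 10.4, 10.9]
tcp_rot: [3.142, -0.0, -0.638]
ft_force: [-0.2, -1.6, 0.4]
opening: 0.005
grip_force: 0.6
```

Request:
move_arm(
  commands=[
    [[0,0,0],[0,0,0],0],
    [[-0.1,-0.5,0],[0,0,0],0],
    [[-0.1,-0.5,0],[0,0,0],0],
    [[0,0,2],[0,0,0],0],
    [[0,0,2.5],[0,0,0],0],
    [[0,0,2.5],[0,0,0],0],
    [[0,0,2.5],[0,0,0],0],
    [[-1,-3,1.5],[0,0,0],0],
    [[-1,-3,0],[0,0,0],0],
    [[-1,-4,0],[0,0,0],0],
  ],
)

```text
t: 25.35
eef_pos: [455.3, -100.6, 121.6]
tcp_rot: [-3.141, -0.001, -0.636]
ft_force: [0.1, -0.2, -0.8]
opening: 0.003
grip_force: 0.0
```

Request:
move_arm(
  commands=[
    [[-1,-4,0],[0,0,0],0],
    [[0,-4,0],[0,0,0],0],
    [[0,-4,0],[0,0,0],0],
    [[0,-4,0],[0,0,0],0],
    [[0,-4,0],[0,0,0],0],
    [[0,-4,0],[0,0,0],0],
    [[0,-4,0],[0,0,0],0],
    [[0,0,0],[0,0,0],0],
    [[0,0,0],[0,0,0],0],
  ],
)

```text
t: 26.25
eef_pos: [444.9, -380.4, 120.4]
tcp_rot: [-3.141, 0.001, -0.64]
ft_force: [0.3, 0.5, -0.1]
opening: 0.004
grip_force: 0.0
```

```bash
python3 - <<'E'
from h import *
im=read_camera("top");cv2.imwrite("pics/t9.png",im);tin("top",im=im);s=state();print(s["t"],s["eef_pos"],s["ft_force"])
# board yaw check: fit line to front edge of the board (brown vs grey-green worktop), plane z=12
hsv=cv2.cvtColor(cv2.imread("pics/top0.png"),cv2.COLOR_BGR2HSV)
m=((hsv[...,1]>110)&(hsv[...,0]<18)).astype(np.uint8)
pts=[(u,np.where(m[:,u])[0]) for u in range(225,370,3)]
P=np.array([w("top",(u,v[v<295].max()+.5),12) for u,v in pts if len(v)],np.float32)
vx,vy,x0,y0=cv2.fitLine(P,cv2.DIST_HUBER,0,.01,.01).ravel();print("front edge dir",np.degrees(np.arctan2(vx/vy,1)))
# moved things?
a=cv2.imread("pics/top0.png");d=(cv2.absdiff(a,im).max(2)>40)
for n,b in(("grip",(145,185,200,245)),("jar+box",(420,160,490,275))): print(n,d[b[1]:b[3],b[0]:b[2]].sum())
E
```

```text
top tin? [  66   64 3475] [-72.4  10.2] r 73.1 ang 172.0
26.3 [ 445.12034322 -379.48306097  120.60720209] [ 0.43635602  0.0054756  -0.56148856]
front edge dir 7.599415
grip 0
jar+box 649
```

```bash
python3 - <<'E'
from h import *
a=cv2.imread("pics/top0.png");b=cv2.imread("pics/t9.png")
d=cv2.absdiff(a,b).max(2)>40;r=np.zeros_like(d);r[160:275,420:490]=1;d&=r
ys,xs=np.where(d);print(xs.min(),xs.max(),ys.min(),ys.max(),np.median(b[d],0))
c=cv2.imread("pics/side0.png");e=read_camera("side");f=cv2.absdiff(c,e).max(2)>40
for n,q in(("box",(305,100,337,150)),("jar",(350,138,376,168)),("grip",(220,272,262,326))): print(n,f[q[1]:q[3],q[0]:q[2]].sum())
tin("top");print(env.job_done())
E
```

```text
464 489 228 274 [24. 30. 31.]
box 0
jar 0
grip 0
top tin? [  66   64 3468] [-72.4  10.2] r 73.1 ang 172.0
the job is handed in; nothing more can be done
None
```

I turned the turntable by its rim post until the tin stood at 172.0° by the top camera, within about 0.7° of the middle of the open front. It was at rest with the arm clear, the grip, jar and box were unmoved, and the job is handed in.

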